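# Sweep the brass offcuts off the carving board

### The arm

A 6-joint arm with a two-finger parallel gripper is mounted at the origin on the work surface. World frame = base frame: x ahead of the robot, y to its left, z up, the work surface at z = 0. Lengths are in mm, angles in rad, forces in N, time in s.
With the tool pointing down it reaches from about 275 to 1000 mm from the base axis. Payload 8.4 kg.
Tool frame: the origin (TCP) lies at the very end of the fingers, on their centre line; the grasp point (between the pads) lies 19 mm behind it; z points along the fingers, y is the direction in which the jaws open and shut (so a half turn about z gives the same grasp; the last joint's range is limited). The gripper opens to 85 mm and grips with 20 to 120 N. Pads are 22 mm wide; open, the fingers measure 114 mm over their backs; the gripper's body (76 mm by 85 mm) begins 54 mm behind the grasp point. The pads swing forward as they close: fully open they stand 13 mm farther back than shut.
Start: joints at [-1.159, 0.353, 1.633, -0, 1.155, -0.002], TCP at [251.306, -572.253, 231.281] pointing down, gripper open.
Joint ranges: [-2.63, 2.63], [-0.92, 2.1], [0.06, 2.66], [-1.3, 4.44], [0, 2.69], [-3.02, 3.02]. Speed limits (rad/s): [2.22, 2.22, 2.79, 3.14, 3.14, 3.14].

### API

Orientations are given as [roll, pitch, yaw] about the fixed x, y, z axes, in that order (R = Rz(yaw) Ry(pitch) Rx(roll)).
In Python, from rig import readout, grab_frame, calibration, r gives the robot as it stands. The module is installed in compiled form; this text tells all that it offers.
- The arm moves only by the tool play_rows, never from a script. Its argument "rows" is a list of rows, each a list of 3 entries, a list of its own where there are three numbers: the closure in counts, from 0 (fully open) to 255 (shut), then the shift along the tool's x, y, z in cm, then the turn, a rotation vector about the tool's x, y, z in rad. In form: [[gripper, [dx, dy, dz], [rx, ry, rz]], ...]. A call has 1 to 12 rows; each row is the pose to reach, as a shift and turn from the pose commanded when the call began, along the tool's axes at that moment; what a row does not reach only later rows make up. A row lasts 1/12 s, in which the tool goes at most 41.7 mm and 7.16 degrees, less where a joint would pass 70% of its speed; a pose out of reach is approached as far as the arm can. A call with a gripper value outside its range is refused whole. The fingers move at their own pace and stop on an object; "squeeze" is the grip in N (left out, the last holds). Time passes only in rows, so rows that repeat a pose let the fingers close. It gives the time, the measured TCP pose, the force and the opening at its end, in the units of the state.
- readout.sense(): the state, without advancing time (a new reading comes with each control period).
- grab_frame(name): name is "scene" or "top" or "wrist"; returns (picture, depth): 384x512x3 uint8, red, green, blue; 384x512 float32, mm along the optical axis (not along the pixel's ray), 0 where there is no reading.
- calibration(name): a dict with "vfov" (degrees; the focal length in pixels is half the picture's height over the tangent of half this angle, whatever the lens; pixels are square), "cx", "cy" (the principal point, pixels), "cam_to_world" (4x4, takes a point from camera to world coordinates). Camera axes: x right, y down, z forward; pixel columns grow to the right and rows downward; lengths in mm; the calibration is good to about 2 mm. A picture is of the moment at which its call begins: read the wrist's pose just before it. calibration takes no time and is no camera call; for the wrist camera it gives the pose at the moment of the call.
- r.sign_off(): hands the job in, once; it reports no verdict.
The state is a dict: "clock": time; "qpos": joint angles; "qvel": joint speeds; "joint_efforts": joint torques, N m; "eef_pos": TCP position; "tcp_rot": TCP orientation; "contact_force": force on the tool from outside, world axes, zero at the start; "wrist_torque": the same for the moment, N m; "opening": opening from 0.0 (shut) to 1.0 (fully open).
Only numpy, scipy, OpenCV 4.12 (cv2) and the standard library are available. Lean on these libraries where they do the work, as an engineer would, in place of code of your own. Each camera call takes 0.05 s, during which the arm holds its last target.

### The job

Clear the carving board: using the fingers like a brush, sweep the three loose brass offcuts (strip, disc and angle piece) along the board and over its open edge into the shallow metal tray that stands against it. Only push them, never pick one up or lift it. Leave the wax pot standing where it is on the board, and keep off the pencil box.

Things in the scene. Friction and masses are not known exactly. Their poses are not given: they have to be found in the camera images.
- strip_mid (a point): loose brass offcut lying flat on the board: rectangular strip 36 x 16 mm (long side along its x); 10 mm thick, 30 to 70 g; the point is at half thickness, z up
- disc_mid (a point): loose brass offcut lying flat on the board: round disc, diameter 26 mm; 10 mm thick, 30 to 70 g; the point is at half thickness, z up
- angle_mid (a point): loose brass offcut lying flat on the board: L-shaped angle with legs 12 mm wide, 30 mm long (along its x) and 28 mm (along its y), overall 30 x 28 mm; the point is its centre of mass, so no part of it lies farther than 22 mm away; 10 mm thick, 30 to 70 g; the point is at half thickness, z up
- board: heavy, fixed octagonal carving board with a black face: 244 mm along its x, 260 mm along its y, corners cut off by 20 mm; face 36 mm above the table. Origin: centre of its underside. Along its two x edges run white ledges 14 mm wide (inner faces at x = +-109 mm) that stand 10 mm above the face; its two y edges (at y = +-130 mm) are open, with no ledge
- tray: fixed shallow open aluminium tray, 220 mm along its x, 120 mm along its y, 30 mm high, wall 4 mm. Origin: centre of its underside; axes parallel to the board's. It stands against one of the two open y edges of the board (its +y edge or its -y edge, 191 mm from centre to centre), its rim 6 mm below the board's face
- pencil_box: fixed cardboard pencil box with pens, open at the top, 220 mm along its x, 60 mm along its y, 50 mm high. Origin: centre of its underside. It stands off the board's other open y edge (gap 31 mm); nothing goes in it
- pot_mid (a point): loose amber glass wax pot with steel cap, diameter 38 mm, 45 mm high, 120 g, standing near the middle of the board between the offcuts; the point is at half height, z up. To be left standing there

How it is judged:
By the outcome, as a careful person would: the job done as asked, in the order asked, and still so for the second after the job is handed in, with the robot touching nothing.
It also fails if it takes over 58 s, if anything falls off the work surface, if the arm or the gripper's body presses on something with over 40 N, if the wrist force passes 120 N, or if a joint passes its speed limit or range.

## Working session

There is one attempt and no reset: what is moved stays moved. The work goes in short steps, Python scripts to look and compute and a tool call to move; the robot and the scene stay as the last step left them, time stands still between calls to the robot, and variables do not carry over. Pictures are saved under pics/ and viewed, and the job is handed in when it is done.

Besides the shell and the picture viewer there is one more tool, called after ">>>" in YAML: its name, and indented under it one key for each argument. play_rows: Moves the arm, as the interface text tells. Its arguments: {"type":"object","properties":{"rows":{"type":"array"},"squeeze":{"type":"number"}},"required":["rows"]}

```bash
mkdir -p pics; python3 - <<'E'
from rig import readout, grab_frame, calibration, r
import cv2, numpy as np
print(readout.sense())
for n in ["scene","top"]:
    p,d=grab_frame(n); cv2.imwrite(f"pics/{n}0.png",p[:,:,::-1]); np.savez(f"pics/{n}0.npz",p=p,d=d)
    c=calibration(n); print(n,c["vfov"],c["cx"],c["cy"]); print(np.round(c["cam_to_world"],3))
E
```

```text
{'clock': 0.0, 'qpos': array([-1.15935431e+00,  3.53636177e-01,  1.63413526e+00,  2.03260213e-06,
        1.15519887e+00, -2.38821623e-03]), 'qvel': array([-0.00024909,  0.0017298 ,  0.00212349, -0.00086172, -0.00010104,
       -0.00023541]), 'joint_efforts': array([ 2.17684115e-03, -6.05254197e+01, -3.42072344e+01,  1.18682660e-04,
        9.47667751e-03, -6.40317495e-06]), 'eef_pos': array([ 251.14156256, -571.80285158,  230.5686761 ]), 'tcp_rot': array([-3.14021501e+00, -5.14857670e-06,  4.13829406e-01]), 'contact_force': array([ 1.08003486,  0.71341266, -0.55903511]), 'wrist_torque': array([-0.04433747,  0.00156693, -0.01304398]), 'opening': 1.0024547393384082}
scene 52.38690344351008 255.41894018156236 187.744205856486
[[-6.44000e-01  5.61000e-01 -5.21000e-01  9.13871e+02]
 [ 7.65000e-01  4.61000e-01 -4.50000e-01  3.10532e+02]
 [-1.20000e-02 -6.88000e-01 -7.25000e-01  5.41676e+02]
 [ 0.00000e+00  0.00000e+00  0.00000e+00  1.00000e+00]]
top 44.222441620321334 251.4908396830419 195.2810583270359
[[-1.30000e-02 -9.89000e-01  1.48000e-01  4.42247e+02]
 [-1.00000e+00  1.40000e-02  2.00000e-03 -2.17200e+00]
 [-4.00000e-03 -1.48000e-01 -9.89000e-01  8.85109e+02]
 [ 0.00000e+00  0.00000e+00  0.00000e+00  1.00000e+00]]
```

View pics/scene0.png

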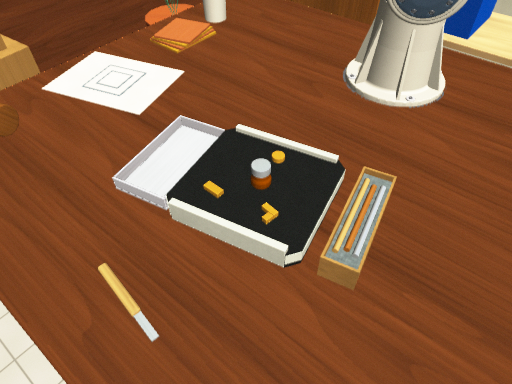

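View pics/top0.png

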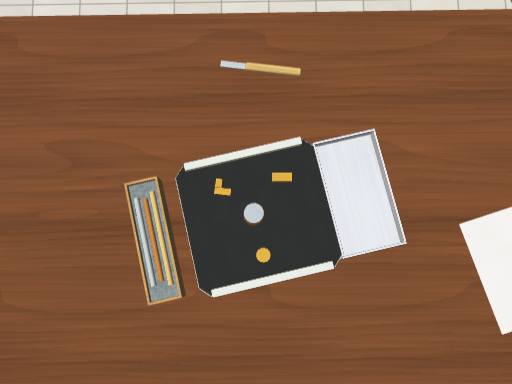

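Both views show the same layout. In the top view, the tray is right of the board at about (360,195) px and the pencil box is left at (152,240). The strip is at (282,177), the angle piece at (222,188), the disc at (263,255) and the pot at (254,213).

```bash
cat > h.py <<'E'
import numpy as np, cv2
from rig import readout, grab_frame, calibration, r
def rays(c,uv,z):
    uv=np.atleast_2d(np.asarray(uv,float)); f=192/np.tan(np.radians(c["vfov"]/2))
    d=np.c_[(uv[:,0]-c["cx"])/f,(uv[:,1]-c["cy"])/f,np.ones(len(uv))]
    T=np.array(c["cam_to_world"]); w=d@T[:3,:3].T; o=T[:3,3]
    return o+w*((z-o[2])/w[:,2])[:,None]
def proj(c,P):
    P=np.atleast_2d(np.asarray(P,float)); f=192/np.tan(np.radians(c["vfov"]/2))
    T=np.array(c["cam_to_world"]); q=(P-T[:3,3])@T[:3,:3]
    return np.c_[q[:,0]/q[:,2]*f+c["cx"],q[:,1]/q[:,2]*f+c["cy"]]
def brass(p,mn=25):
    hsv=cv2.cvtColor(p,cv2.COLOR_RGB2HSV)
    m=cv2.inRange(hsv,(15,170,130),(30,255,255))
    n,l,s,ce=cv2.connectedComponentsWithStats(m)
    return m,l,[(i,s[i],ce[i]) for i in range(1,n) if s[i][4]>mn]
E
python3 - <<'E'
from h import *
for n in ["top","scene"]:
    z=np.load(f"pics/{n}0.npz");p=z["p"];c=calibration(n)
    m,l,cs=brass(p)
    for i,s,ce in cs:
        cn,_=cv2.findContours((l==i).astype('uint8'),cv2.RETR_EXTERNAL,cv2.CHAIN_APPROX_NONE)
        W=rays(c,cn[0].reshape(-1,2),46)[:,:2].astype('float32')
        rc=cv2.minAreaRect(W)
        print(n,s,np.round(ce,1),"world46",np.round(rays(c,ce,46)[0],1),"rect",np.round(rc[0]),np.round(rc[1]),round(rc[2]))
    g=cv2.cvtColor(p,cv2.COLOR_RGB2HSV)
    if n=="top":
        # board black
        k=((p.max(2)<60)).astype('uint8'); k=cv2.morphologyEx(k,cv2.MORPH_CLOSE,np.ones((25,25)))
        nn,l,s,ce=cv2.connectedComponentsWithStats(k); i=1+np.argmax(s[1:,4])
        cn,_=cv2.findContours((l==i).astype('uint8'),cv2.RETR_EXTERNAL,cv2.CHAIN_APPROX_NONE)
        print(s[i]); W=rays(c,cn[0].reshape(-1,2),36)[:,:2].astype('float32'); rc=cv2.minAreaRect(W); print("board",rc)
        ap=cv2.approxPolyDP(cn[0],4,True).reshape(-1,2); print(ap.tolist(), np.round(rays(c,ap,36)[:,:2]).tolist())
        # white ledges & tray
        w=((p.min(2)>170)).astype('uint8')
        nn,l,s,ce=cv2.connectedComponentsWithStats(w)
        for i in range(1,nn):
            if s[i][4]>100:
                cn,_=cv2.findContours((l==i).astype('uint8'),cv2.RETR_EXTERNAL,cv2.CHAIN_APPROX_NONE)
                W=rays(c,cn[0].reshape(-1,2),46 )[:,:2].astype('float32'); print(s[i],np.round(ce[i]),cv2.minAreaRect(W))
        d=z["d"]; print("depth pot",d[213,254],"face",d[230,230])
E
```

```text
top [272 173  20   9 160] [281.5 176.6] world46 [601.3 -55.3  46. ] rect [600. -55.] [34. 15.] 89
top [215 179  16  17 147] [221.1 188.5] world46 [580.9  53.8  46. ] rect [584.  51.] [28. 27.] 82
top [145 199  15  69  98] [152.1 233.4] world46 [501.9 176.7  46. ] rect [503. 177.] [124.   3.] 13
top [257 248  13  14 148] [263.  254.9] world46 [461.4 -19.6  46. ] rect [462. -20.] [21. 23.] 89
[  176   140   165   154 17176]
board ((533.6595458984375, -10.5047607421875), (232.98788452148438, 258.5895690917969), 12.291632652282715)
[[312, 146], [302, 140], [297, 147], [210, 167], [182, 168], [176, 178], [201, 288], [210, 293], [212, 287], [335, 263], [340, 251]] [[660.0, -114.0], [671.0, -95.0], [658.0, -86.0], [623.0, 75.0], [622.0, 126.0], [603.0, 137.0], [405.0, 91.0], [396.0, 75.0], [407.0, 71.0], [446.0, -148.0], [467.0, -157.0]]
[   0    0  174   16 2565] [84.  7.] ((935.1583251953125, 310.50225830078125), (332.6739196777344, 30.849071502685547), 89.11749267578125)
[175   0  46  14 575] [197.   6.] ((933.94921875, 97.7391586303711), (86.4944076538086, 26.714326858520508), 89.123329
[... 1464 characters left out ...]
52734375, 219.72000122070312), 12.445592880249023)
depth pot 808.96594 face 847.62305
scene [152  26  64  23 253] [189.6  38.4] world46 [ 238.4 -502.8   46. ] rect [ 245. -508.] [105. 176.] 61
scene [150  38  32  15  96] [166.7  46.4] world46 [ 309.2 -516.5   46. ] rect [ 310. -529.] [ 16. 122.] 3
scene [272 151  13  12 130] [278.2 156.2] world46 [467.5 -16.3  46. ] rect [468. -16.] [31. 23.] 39
scene [203 181  21  17 186] [213.3 188.5] world46 [606.  -52.3  46. ] rect [606. -53.] [42. 20.] 88
scene [346 185  30  64 281] [360.7 217.2] world46 [499.6 178.2  46. ] rect [493. 177.] [149.   7.] 12
scene [262 202  17  22 200] [269.  212.5] world46 [586.6  56.9  46. ] rect [589.  53.] [34. 31.] 83
```

```bash
cat >> h.py <<'E'
YAW=np.radians(12.35)
EX=np.array([np.cos(YAW),np.sin(YAW)]); UT=np.array([np.sin(YAW),-np.cos(YAW)]); C=np.array([532.5,-9.9])
def st(p): d=np.asarray(p)[:2]-C; return np.round([d@EX,d@UT],1)
def w(s,t): return C+s*EX+t*UT
def delta(pos,yaw,tgt,tyaw):
    from scipy.spatial.transform import Rotation as R
    A=R.from_euler('xyz',[np.pi,0,yaw]); B=R.from_euler('xyz',[np.pi,0,tyaw])
    return np.round(A.inv().apply(np.array(tgt)-pos)/10,2), np.round((A.inv()*B).as_rotvec(),3)
TY=np.pi/2+YAW
E
python3 - <<'E'
from h import *
c=calibration("top")
for n,p in dict(strip=(601.3,-55.3),disc=(461.4,-19.6),angle=(580.9,53.8),anglerect=(584,51),pot=rays(c,(253,213),81)[0],tray=rays(c,(358,195),30)[0]).items(): print(n,st(p))
sc=calibration("scene")
for s,t in [(109,130),(-109,130),(109,-100)]: print(proj(c,[*w(s,t),36]).round(),proj(sc,[*w(s,t),36]).round())
print(w(58,15),delta([251.3,-572.25,231.3],.414,[*w(58,15),150],TY))
E
```

```text
strip [57.5 59.1]
disc [-71.5  -5.7]
angle [ 60.9 -51.9]
anglerect [ 63.3 -48.5]
pot [ 0.9 -6.9]
tray [ -4.9 188.8]
[[312. 142.]] [[165. 196.]]
[[342. 258.]] [[228. 127.]]
[[190. 170.]] [[284. 245.]]
[592.36608338 -12.14767906] (array([ 53.76, -37.56,   8.13]), array([-0.   ,  0.   , -1.372]))
```

>>> play_rows:
  rows:
    - [231,[1,-0.7,0],[0,0,-0.03]]
    - [231,[3,-2.1,0],[0,0,-0.08]]
    - [231,[6,-4.2,0],[0,0,-0.16]]
    - [231,[9,-6.3,0],[0,0,-0.24]]
    - [231,[12,-8.4,0],[0,0,-0.32]]
    - [231,[15,-10.5,0],[0,0,-0.4]]
    - [231,[18,-12.6,0],[0,0,-0.48]]
    - [231,[21,-14.7,0],[0,0,-0.56]]
    - [231,[24,-16.8,0],[0,0,-0.64]]
    - [231,[27,-18.9,0],[0,0,-0.72]]
    - [231,[29.5,-20.6,0],[0,0,-0.78]]
    - [231,[31,-21.7,0],[0,0,-0.82]]

```text
clock: 1.1
eef_pos: [448.9, -245.5, 231.2]
tcp_rot: [-3.141, -0.001, 1.24]
contact_force: [-0.2, 0.1, 0.3]
opening: 0.088
```

```bash
python3 - <<'E'
from h import *
s=readout.sense(); print(s["clock"],s["eef_pos"],s["tcp_rot"],s["opening"],s["contact_force"])
print(delta(s["eef_pos"],s["tcp_rot"][2],[*w(58,15),100],TY))
E
```

```text
1.1 [ 448.8568885  -245.51284285  231.21056956] [-3.14148613e+00 -9.07560051e-04  1.24030563e+00] 0.0879409218731764 [-0.17325431  0.05501293  0.29995382]
(array([26.73,  6.  , 13.12]), array([-0.   ,  0.   , -0.546]))
```

>>> play_rows:
  rows:
    - [231,[2,0.4,0.5],[0,0,-0.04]]
    - [231,[4.5,1,1.5],[0,0,-0.1]]
    - [231,[7.5,1.7,3],[0,0,-0.16]]
    - [231,[10.5,2.4,4.5],[0,0,-0.22]]
    - [231,[13.5,3,6],[0,0,-0.28]]
    - [231,[16.5,3.7,7.5],[0,0,-0.34]]
    - [231,[19.5,4.4,9],[0,0,-0.4]]
    - [231,[22.5,5,10.5],[0,0,-0.46]]
    - [231,[25,5.6,12],[0,0,-0.51]]
    - [231,[26.3,5.9,12.8],[0,0,-0.54]]
    - [231,[26.7,6,13.1],[0,0,-0.55]]
    - [231,[26.7,6,13.1],[0,0,-0.55]]

```text
clock: 2.1
eef_pos: [592.2, -16.0, 99.6]
tcp_rot: [-3.14, -0.0, 1.786]
contact_force: [-0.2, -0.9, 0.1]
opening: 0.097
```

```bash
python3 - <<'E'
from h import *
for n in ["scene","top"]:
    p,d=grab_frame(n); cv2.imwrite(f"pics/{n}1.png",p[:,:,::-1])
s=readout.sense(); print(s["clock"],s["eef_pos"],s["tcp_rot"],s["opening"],st(s["eef_pos"]))
print(delta(s["eef_pos"],s["tcp_rot"][2],[*w(58,15),38.5],TY))
E
```

```text
2.2 [592.28443671 -17.42367186 100.73758699] [-3.14128741e+00  2.05045027e-04  1.78300946e+00] 0.09464933995767143 [56.8 20.1]
(array([0.51, 0.12, 6.22]), array([ 0.   ,  0.   , -0.003]))
```

View pics/scene1.png

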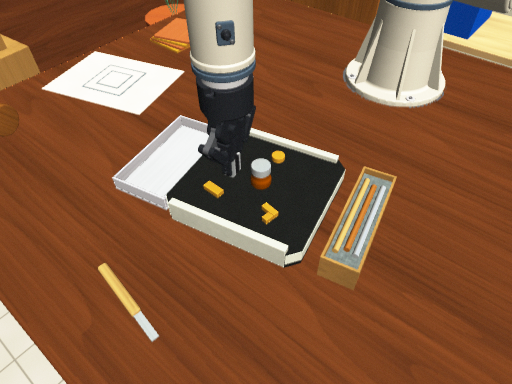

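The fingers hover at about (232,173) px, between the pot (261,172) and the strip (213,188). Next I descend behind the strip.

>>> play_rows:
  rows:
    - [231,[0.4,0.1,0.8],[0,0,0]]
    - [231,[0.7,0.1,2],[0,0,0]]
    - [231,[0.7,0.1,3.5],[0,0,0]]
    - [231,[0.7,0.1,4.8],[0,0,0]]
    - [231,[0.7,0.1,5.6],[0,0,0]]
    - [231,[0.7,0.1,6],[0,0,0]]
    - [231,[0.7,0.1,6.2],[0,0,0]]
    - [231,[0.7,0.1,6.2],[0,0,0]]

```text
clock: 2.87
eef_pos: [592.2, -9.9, 37.9]
tcp_rot: [-3.141, -0.0, 1.784]
contact_force: [-0.2, -0.1, -0.2]
opening: 0.095
```

```bash
python3 - <<'E'
from h import *
p,d=grab_frame("scene"); cv2.imwrite(f"pics/s2.png",cv2.resize(p[100:270,100:350,::-1],None,fx=3,fy=3))
p,d=grab_frame("wrist"); cv2.imwrite(f"pics/w2.png",p[:,:,::-1])
s=readout.sense(); print(s["clock"],s["eef_pos"],s["tcp_rot"],s["opening"],s["contact_force"],st(s["eef_pos"]))
E
```

```text
2.9667 [592.6555506   -9.74216952  38.64246198] [3.14099859e+00 1.15262203e-04 1.78371245e+00] 0.09589148136349332 [-0.82650192  0.33563592  0.2326412 ] [58.8 12.7]
```

View pics/s2.png

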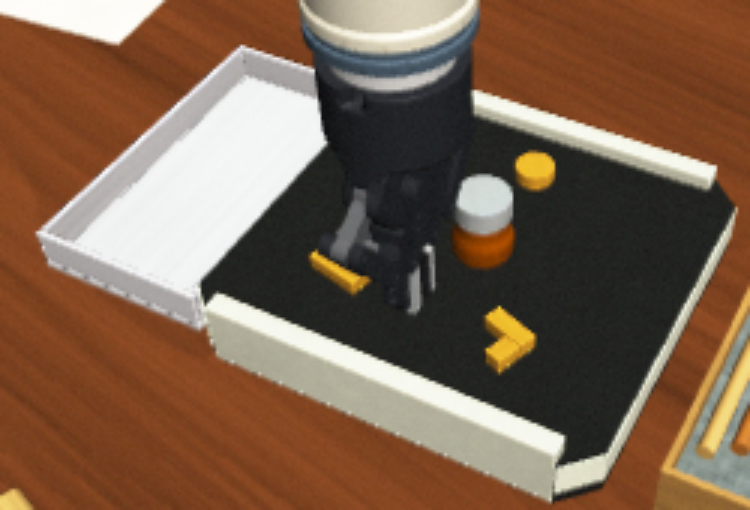

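View pics/w2.png

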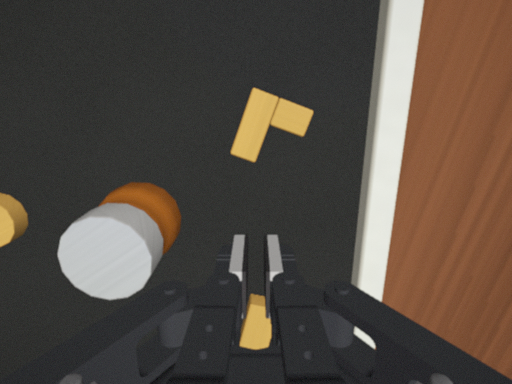

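The wrist view shows the strip straight ahead of the fingers at (257,322), with the angle piece behind at (270,120) and the pot well to the left at (130,240). Next I push the strip slowly toward the tray (tool -x).

>>> play_rows:
  rows:
    - [231,[-0.5,0,0],[0,0,0]]
    - [231,[-1.3,0,0],[0,0,0]]
    - [231,[-2.1,0,0],[0,0,0]]
    - [231,[-2.9,0,0],[0,0,0]]
    - [231,[-3.7,0,0],[0,0,0]]
    - [231,[-4.5,0,0],[0,0,0]]
    - [231,[-5.3,0,0],[0,0,0]]
    - [231,[-6.1,0,0],[0,0,0]]
    - [231,[-6.9,0,0],[0,0,0]]
    - [231,[-7.6,0,0],[0,0,0]]
    - [231,[-8,0,0],[0,0,0]]
    - [231,[-8,0,0],[0,0,0]]

```text
clock: 3.97
eef_pos: [609.4, -88.9, 38.2]
tcp_rot: [3.141, 0.0, 1.783]
contact_force: [0.3, 0.4, -0.3]
opening: 0.096
```

```bash
python3 - <<'E'
from h import *
p,d=grab_frame("scene"); cv2.imwrite(f"pics/s3.png",cv2.resize(p[100:270,100:350,::-1],None,fx=3,fy=3))
c=calibration("wrist");p,d=grab_frame("wrist"); cv2.imwrite(f"pics/w3.png",p[:,:,::-1])
s=readout.sense(); print(s["clock"],s["eef_pos"],s["contact_force"],st(s["eef_pos"]))
f=192/np.tan(np.radians(c["vfov"]/2));T=c["cam_to_world"]
v,u=np.mgrid[0:384,0:512]; P=np.stack([(u-c["cx"])/f*d,(v-c["cy"])/f*d,d],-1)@T[:3,:3].T+T[:3,3]
rel=P-s["eef_pos"]; S=rel[...,:2]@EX;U=rel[...,:2]@UT
m=(d>0)&(p.max(2)<120)&(abs(S)<80)&(U>-45)&(U<60)
for z0 in range(0,80,8):
    k=m&(rel[...,2]>z0)&(rel[...,2]<=z0+8)
    if k.sum()>5: print(z0,k.sum(),S[k].min().round(),S[k].max().round(),U[k].min().round(),U[k].max().round())
E
```

```text
4.0667 [609.14882961 -87.97935563  38.22633181] [0.33990878 0.23587114 0.21661365] [58.2 92.7]
0 556 -15.0 54.0 -45.0 15.0
8 342 -16.0 19.0 -13.0 4.0
16 334 -16.0 19.0 -13.0 6.0
24 411 -16.0 19.0 -12.0 4.0
32 514 -19.0 22.0 -13.0 10.0
40 1624 -34.0 37.0 -15.0 8.0
48 4443 -40.0 42.0 -16.0 9.0
56 4829 -45.0 48.0 -17.0 12.0
64 5620 -50.0 54.0 -19.0 12.0
72 8111 -57.0 60.0 -19.0 4.0
```

View pics/s3.png

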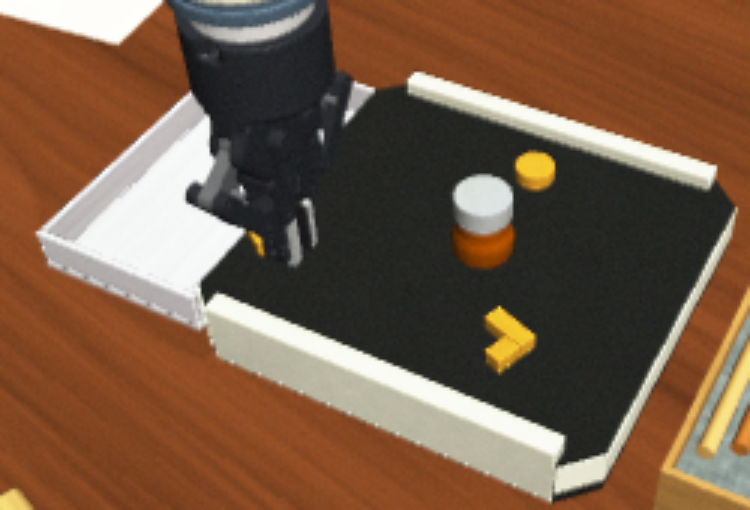

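View pics/w3.png

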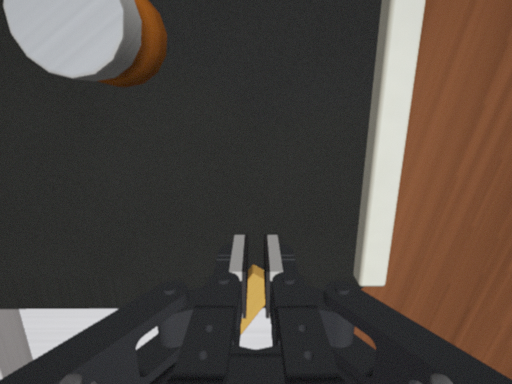

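The strip, at (257,295) in the wrist view, is ahead of the fingers and reaching over the board edge. I'll keep going over the edge. The linkage is at most about ±37 mm wide at pot height, so passing the pot at s≈65 is clear.

>>> play_rows:
  rows:
    - [231,[-0.5,0,0],[0,0,0]]
    - [231,[-1.2,0,0],[0,0,0]]
    - [231,[-1.9,0,0],[0,0,0]]
    - [231,[-2.6,0,0],[0,0,0]]
    - [231,[-3.3,0,0],[0,0,0]]
    - [231,[-4,0,0],[0,0,0]]
    - [231,[-4.7,0,0],[0,0,0]]
    - [231,[-5.4,0,0],[0,0,0]]
    - [231,[-6,0,0],[0,0,0]]
    - [231,[-6.4,0,0],[0,0,0]]
    - [231,[-6.5,0,0],[0,0,0]]
    - [231,[-6.5,0,0],[0,0,0]]

```text
clock: 5.07
eef_pos: [623.0, -151.7, 38.2]
tcp_rot: [-3.142, -0.0, 1.783]
contact_force: [0.0, -0.9, 0.2]
opening: 0.094
```

```bash
python3 - <<'E'
from h import *
p,d=grab_frame("scene"); cv2.imwrite(f"pics/s4.png",cv2.resize(p[100:270,100:350,::-1],None,fx=3,fy=3))
s=readout.sense(); print(s["clock"],s["eef_pos"],s["contact_force"],st(s["eef_pos"]))
print(delta(s["eef_pos"],s["tcp_rot"][2],[*w(-71,-50),120],TY))
E
```

```text
5.1167 [ 622.86135833 -151.44813037   38.22726103] [-0.28896537 -0.02669755  0.14887706] [ 58.  157.6]
(array([ 20.72, -12.96,  -8.18]), array([ 0.   ,  0.   , -0.003]))
```

View pics/s4.png

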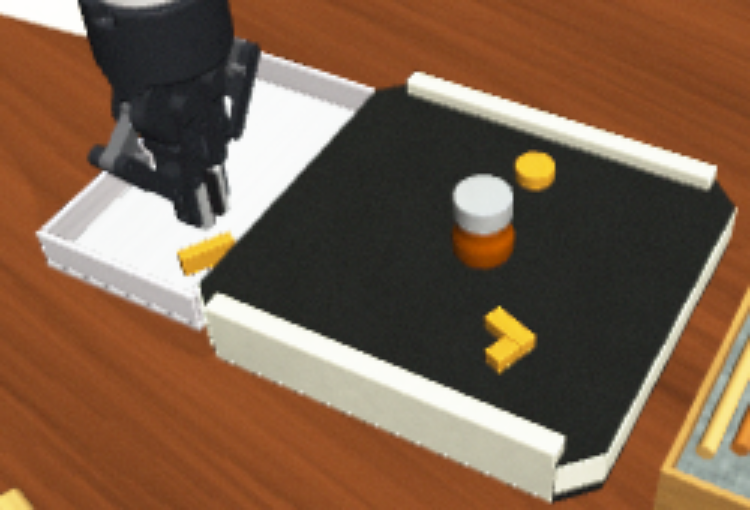

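The strip appears to be in the tray near the board-side wall, at (205,255) in the crop. I'll rise, move toward the disc and check the strip from the top camera.

>>> play_rows:
  rows:
    - [231,[0,0,-1.5],[0,0,0]]
    - [231,[0,0,-4],[0,0,0]]
    - [231,[0,0,-6.5],[0,0,0]]
    - [231,[1.5,-1,-8.5],[0,0,0]]
    - [231,[4,-2.5,-9],[0,0,0]]
    - [231,[6.8,-4.3,-9],[0,0,0]]
    - [231,[9.6,-6,-9],[0,0,0]]
    - [231,[12.4,-7.8,-9],[0,0,0]]
    - [231,[15.2,-9.5,-9],[0,0,0]]
    - [231,[18,-11.3,-9],[0,0,0]]
    - [231,[20,-12.5,-9],[0,0,0]]
    - [231,[20.7,-13,-8.5],[0,0,0]]

```text
clock: 6.12
eef_pos: [449.8, 25.3, 123.7]
tcp_rot: [-3.141, -0.001, 1.785]
contact_force: [-0.1, -0.1, -0.6]
opening: 0.094
```

```bash
python3 - <<'E'
from h import *
p,d=grab_frame("scene"); cv2.imwrite(f"pics/s5.png",cv2.resize(p[100:270,100:350,::-1],None,fx=3,fy=3))
p,d=grab_frame("top"); cv2.imwrite(f"pics/t5.png",cv2.resize(p[120:310,160:420,::-1],None,fx=3,fy=3))
c=calibration("top"); f=192/np.tan(np.radians(c["vfov"]/2));T=c["cam_to_world"]
m,l,cs=brass(p)
for i,s,ce in cs:
    v,u=np.nonzero(l==i); dd=d[v,u]; P=np.stack([(u-c["cx"])/f*dd,(v-c["cy"])/f*dd,dd],-1)@T[:3,:3].T+T[:3,3]
    print(s,ce.round(),"z",np.percentile(P[:,2],[5,50,95]).round(),st(P.mean(0)), st(rays(c,ce,46)[0]))
s=readout.sense(); print(s["clock"],s["eef_pos"],s["contact_force"],st(s["eef_pos"]))
print(delta(s["eef_pos"],s["tcp_rot"][2],[*w(-71.5,-45),38.5],TY))
E
```

```text
[326 156  10  18  89] [331. 165.] z [17. 20. 22.] [ 61.5 154.5] [ 58.5 150.9]
[215 179  16  17 149] [221. 189.] z [43. 45. 48.] [ 60.1 -51.8] [ 60.9 -52. ]
6.2167 [450.92072242  24.25450252 122.89500342] [-0.17569648  0.04420077  0.46834518] [-72.4 -50.8]
(array([-0.58,  0.09,  8.44]), array([ 0.,  0., -0.]))
```

View pics/s5.png

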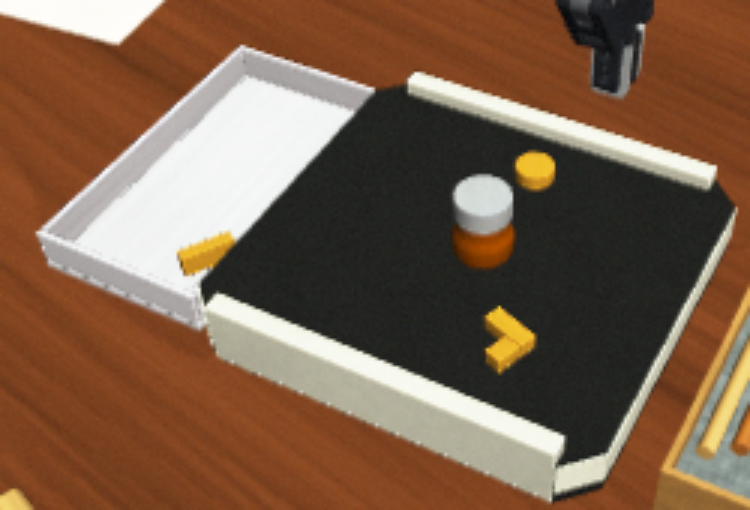

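View pics/t5.png

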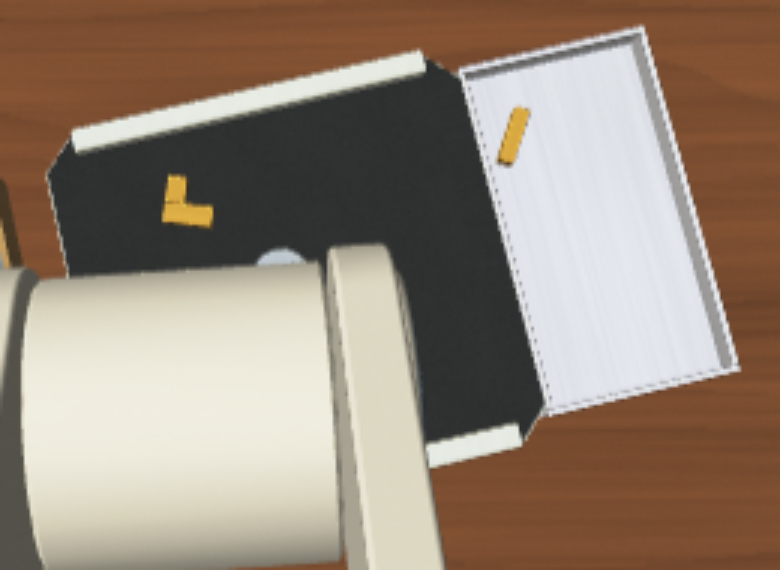

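The strip is in the tray at (515,135) in the crop, with its top at z≈20, so it lies on its side. The angle piece and the pot haven't moved. Next I descend behind the disc.

>>> play_rows:
  rows:
    - [231,[-0.1,0.1,1],[0,0,0]]
    - [231,[-0.2,0.1,3],[0,0,0]]
    - [231,[-0.2,0.1,5],[0,0,0]]
    - [231,[-0.2,0.1,6.8],[0,0,0]]
    - [231,[-0.2,0.1,7.8],[0,0,0]]
    - [231,[-0.2,0.1,8.3],[0,0,0]]
    - [231,[-0.2,0.1,8.4],[0,0,0]]
    - [231,[-0.2,0.1,8.4],[0,0,0]]

```text
clock: 6.88
eef_pos: [454.0, 21.3, 39.2]
tcp_rot: [-3.142, 0.0, 1.783]
contact_force: [0.1, -0.4, -0.1]
opening: 0.091
```

```bash
python3 - <<'E'
from h import *
c=calibration("wrist");p,d=grab_frame("wrist"); cv2.imwrite(f"pics/w6.png",p[:,:,::-1])
p,d=grab_frame("scene"); cv2.imwrite(f"pics/s6.png",cv2.resize(p[100:270,100:350,::-1],None,fx=3,fy=3))
s=readout.sense(); print(s["clock"],s["eef_pos"],s["contact_force"],st(s["eef_pos"]))
E
```

```text
6.9833 [454.31443464  21.54364436  39.88784685] [-0.28304458  0.05999394  0.16149726] [-69.7 -47.4]
```

View pics/w6.png

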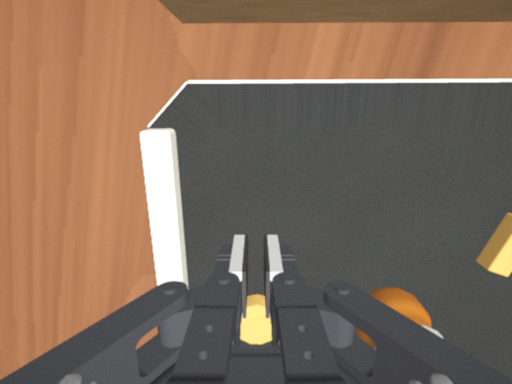

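View pics/s6.png

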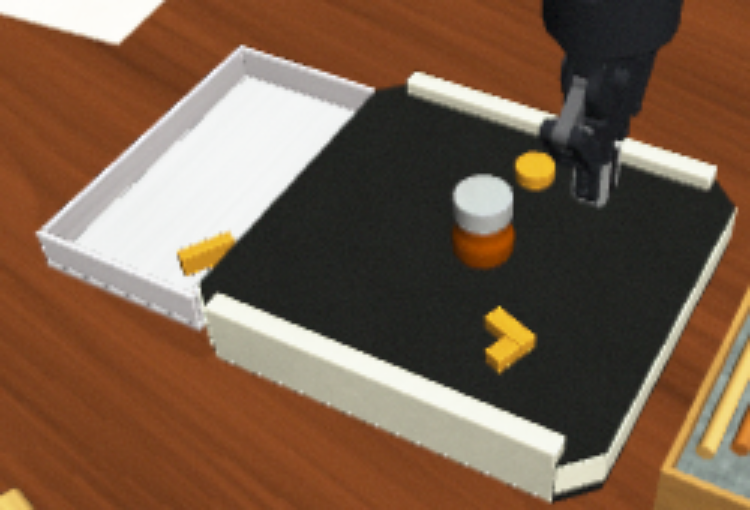

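The disc is centred in the finger gap, at (256,318) in the wrist view. Next I push it.

>>> play_rows:
  rows:
    - [231,[-0.5,-0.1,0.1],[0,0,0]]
    - [231,[-1.3,-0.1,0.1],[0,0,0]]
    - [231,[-2.2,-0.1,0.1],[0,0,0]]
    - [231,[-3.1,-0.1,0.1],[0,0,0]]
    - [231,[-4,-0.1,0.1],[0,0,0]]
    - [231,[-5,-0.1,0.1],[0,0,0]]
    - [231,[-6,-0.1,0.1],[0,0,0]]
    - [231,[-7,-0.1,0.1],[0,0,0]]
    - [231,[-8,-0.1,0.1],[0,0,0]]
    - [231,[-9,-0.1,0.1],[0,0,0]]
    - [231,[-9.7,-0.1,0.1],[0,0,0]]
    - [231,[-10,-0.1,0.1],[0,0,0]]

```text
clock: 7.98
eef_pos: [474.0, -77.5, 38.3]
tcp_rot: [3.141, 0.0, 1.783]
contact_force: [1.0, -0.3, -0.5]
opening: 0.094
```

```bash
python3 - <<'E'
from h import *
c=calibration("wrist");p,d=grab_frame("wrist"); cv2.imwrite(f"pics/w7.png",p[:,:,::-1])
s=readout.sense(); print(s["clock"],s["eef_pos"],s["contact_force"],st(s["eef_pos"]))
E
```

```text
8.0333 [473.99411801 -77.40025719  38.25052173] [ 1.01102197  0.74439552 -0.02693646] [-71.6  53.4]
```

View pics/w7.png

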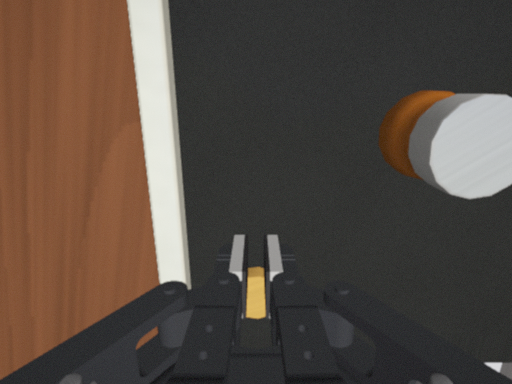

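The disc is still held in the gap, at (257,290). I'll keep going over the edge.

>>> play_rows:
  rows:
    - [231,[-0.6,0,0],[0,0,0]]
    - [231,[-1.5,0,0],[0,0,0]]
    - [231,[-2.4,0,0],[0,0,0]]
    - [231,[-3.3,0,0],[0,0,0]]
    - [231,[-4.2,0,0],[0,0,0]]
    - [231,[-5.1,0,0],[0,0,0]]
    - [231,[-6,0,0],[0,0,0]]
    - [231,[-7,0,0],[0,0,0]]
    - [231,[-8,0,0],[0,0,0]]
    - [231,[-9,0,0],[0,0,0]]
    - [231,[-9.8,0,0],[0,0,0]]
    - [231,[-10,0,0],[0,0,0]]

```text
clock: 9.03
eef_pos: [495.4, -175.5, 38.4]
tcp_rot: [3.141, 0.001, 1.783]
contact_force: [0.5, 0.2, 1.0]
opening: 0.098
```

>>> play_rows:
  rows:
    - [231,[0,0,-1.5],[0,0,0]]
    - [231,[0,0,-4],[0,0,0]]
    - [231,[0,0,-6.5],[0,0,0]]
    - [231,[0,0,-8],[0,0,0]]
    - [231,[0,0,-8.5],[0,0,0]]
    - [231,[0,0,-8.5],[0,0,0]]

```text
clock: 9.53
eef_pos: [495.6, -174.3, 124.4]
tcp_rot: [3.14, 0.001, 1.784]
contact_force: [0.4, -0.3, 0.2]
opening: 0.094
```

```bash
python3 - <<'E'
from h import *
p,d=grab_frame("scene"); cv2.imwrite(f"pics/s8.png",cv2.resize(p[100:270,100:350,::-1],None,fx=3,fy=3))
p,d=grab_frame("top"); cv2.imwrite(f"pics/t8.png",cv2.resize(p[120:310,160:420,::-1],None,fx=3,fy=3))
s=readout.sense(); print(s["clock"],s["eef_pos"],s["contact_force"],st(s["eef_pos"]))
print(delta(s["eef_pos"],s["tcp_rot"][2],[*w(65,-98),120],TY))
E
```

```text
9.6333 [ 494.35284185 -173.83454137  122.56905208] [-0.07318551  0.13501113 -0.40203854] [-72.3 152. ]
(array([25.03, 13.67,  0.26]), array([-0.   ,  0.   , -0.002]))
```

View pics/s8.png

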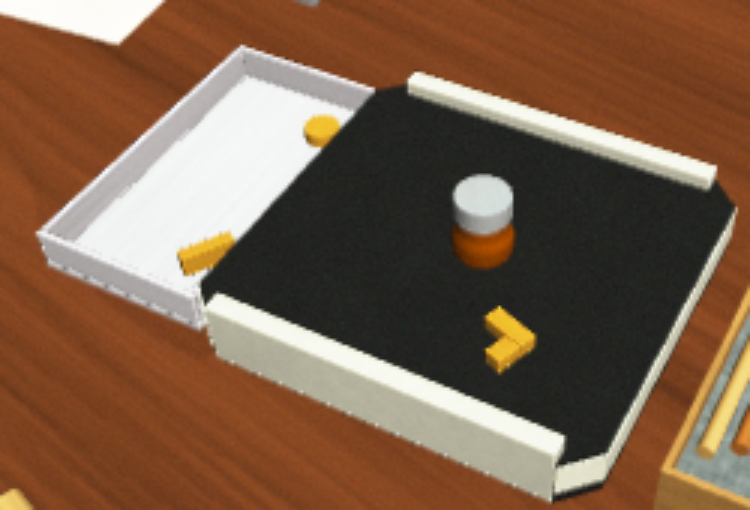

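View pics/t8.png

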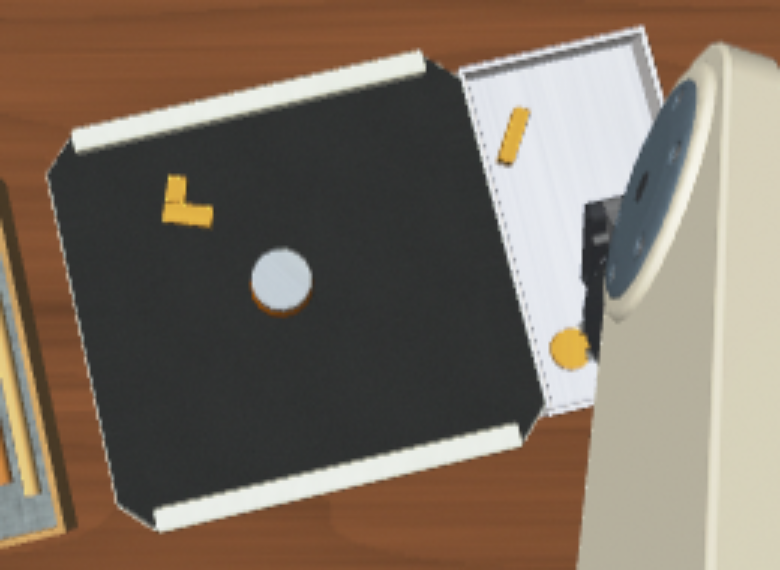

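The disc lies flat in the tray at (570,348) in the top crop. The angle piece is still at (185,203) and the pot at (282,280). Before the last sweep I'll check the angle's rear corner.

```bash
python3 - <<'E'
from h import *
c=calibration("top"); p=cv2.imread("pics/t8.png")
for q in [(162,222),(168,175),(213,227),(185,177),(212,206)]: print(q,st(rays(c,[160+q[0]/3-.33,120+q[1]/3-.33],46)[0]))
E
```

```text
(162, 222) [ 54.8 -66.9]
(168, 175) [ 81.9 -57.3]
(213, 227) [ 44.9 -37.9]
(185, 177) [ 78.4 -47.6]
(212, 206) [ 57.5 -35.6]
```

>>> play_rows:
  rows:
    - [231,[1,0.6,0],[0,0,0]]
    - [231,[3,1.7,0],[0,0,0]]
    - [231,[6,3.3,0],[0,0,0]]
    - [231,[9,5,0],[0,0,0]]
    - [231,[12,6.6,0],[0,0,0]]
    - [231,[15,8.2,0],[0,0,0]]
    - [231,[18,9.8,0],[0,0,0]]
    - [231,[21,11.5,0],[0,0,0]]
    - [231,[23.5,12.8,0],[0,0,0]]
    - [231,[24.8,13.4,0],[0,0,0]]
    - [231,[25,13.5,0],[0,0,0]]
    - [231,[25,13.5,0],[0,0,0]]

```text
clock: 10.63
eef_pos: [573.2, 99.6, 122.2]
tcp_rot: [-3.14, 0.0, 1.786]
contact_force: [-0.1, -0.2, -0.5]
opening: 0.094
```

```bash
python3 - <<'E'
from h import *
s=readout.sense(); print(s["clock"],s["eef_pos"],s["contact_force"],st(s["eef_pos"]))
print(delta(s["eef_pos"],s["tcp_rot"][2],[*w(63,-96),38.5],TY))
E
```

```text
10.6333 [573.15081896  99.57669258 122.16901586] [-0.07756561 -0.17396538 -0.52090969] [ 63.1 -98.2]
(array([-0.22, -0.01,  8.37]), array([ 0.   ,  0.   , -0.001]))
```

>>> play_rows:
  rows:
    - [231,[0,0.1,1],[0,0,0]]
    - [231,[0,0.1,3],[0,0,0]]
    - [231,[0,0.1,5],[0,0,0]]
    - [231,[0,0.1,6.8],[0,0,0]]
    - [231,[0,0.1,7.8],[0,0,0]]
    - [231,[0,0.1,8.3],[0,0,0]]
    - [231,[0,0.1,8.4],[0,0,0]]
    - [231,[0,0.1,8.4],[0,0,0]]

```text
clock: 11.3
eef_pos: [575.0, 98.5, 39.3]
tcp_rot: [-3.142, 0.0, 1.783]
contact_force: [-0.5, -0.1, -0.2]
opening: 0.097
```

>>> play_rows:
  rows:
    - [231,[-0.5,0,0],[0,0,0]]
    - [231,[-1.2,0,0],[0,0,0]]
    - [231,[-2,0,0],[0,0,0]]
    - [231,[-2.8,0,0],[0,0,0]]
    - [231,[-3.6,0,0],[0,0,0]]
    - [231,[-4.4,0,0],[0,0,0]]
    - [231,[-5.2,0,0],[0,0,0]]
    - [231,[-6,0,0],[0,0,0]]
    - [231,[-6.6,0,0],[0,0,0]]
    - [231,[-7,0,0],[0,0,0]]
    - [231,[-7,0,0],[0,0,0]]

```text
clock: 12.22
eef_pos: [589.9, 29.7, 39.2]
tcp_rot: [-3.142, 0.0, 1.783]
contact_force: [0.0, -0.1, 0.6]
opening: 0.092
```

```bash
python3 - <<'E'
from h import *
c=calibration("wrist");p,d=grab_frame("wrist"); cv2.imwrite(f"pics/w9.png",p[:,:,::-1])
p,d=grab_frame("scene"); cv2.imwrite(f"pics/s9.png",cv2.resize(p[100:270,100:350,::-1],None,fx=3,fy=3))
s=readout.sense(); print(s["clock"],s["eef_pos"],s["contact_force"],st(s["eef_pos"]))
E
```

```text
12.3167 [589.62897466  30.53033325  39.19346624] [-0.01790907  0.46368154 -0.14412768] [ 64.5 -27.3]
```

View pics/w9.png

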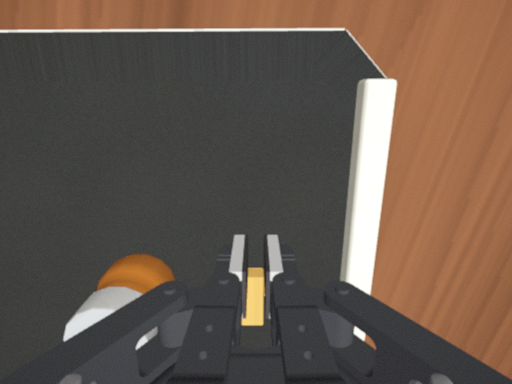

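View pics/s9.png

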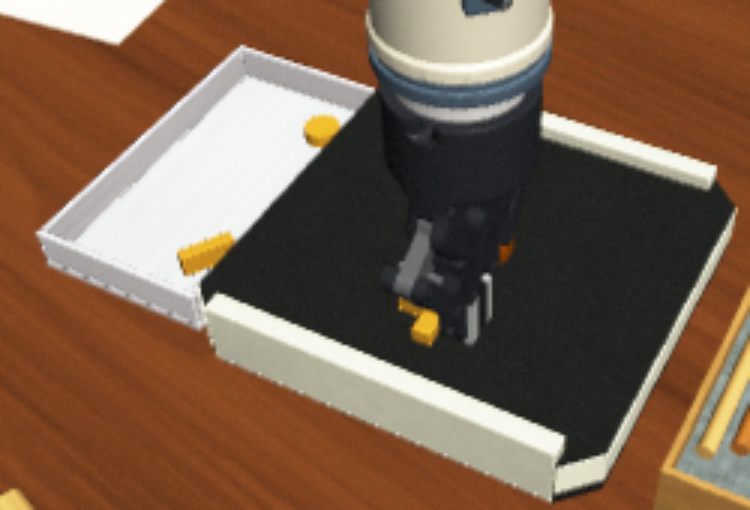

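The angle piece has turned flush against the fingers, at (425,320) in the crop. The pot is clear, so I'll keep sweeping.

>>> play_rows:
  rows:
    - [231,[-0.5,0,0.05],[0,0,0]]
    - [231,[-1.3,0,0.05],[0,0,0]]
    - [231,[-2.2,0,0.05],[0,0,0]]
    - [231,[-3.1,0,0.05],[0,0,0]]
    - [231,[-4,0,0.05],[0,0,0]]
    - [231,[-4.9,0,0.05],[0,0,0]]
    - [231,[-5.8,0,0.05],[0,0,0]]
    - [231,[-6.7,0,0.05],[0,0,0]]
    - [231,[-7.6,0,0.05],[0,0,0]]
    - [231,[-8.5,0,0.05],[0,0,0]]
    - [231,[-9.2,0,0.05],[0,0,0]]
    - [231,[-9.5,0,0.05],[0,0,0]]

```text
clock: 13.32
eef_pos: [610.1, -63.4, 38.8]
tcp_rot: [3.141, 0.0, 1.783]
contact_force: [0.2, 0.4, 0.3]
opening: 0.092
```

```bash
python3 - <<'E'
from h import *
c=calibration("wrist");p,d=grab_frame("wrist"); cv2.imwrite(f"pics/w10.png",p[:,:,::-1])
p,d=grab_frame("scene"); cv2.imwrite(f"pics/s10.png",cv2.resize(p[100:270,100:350,::-1],None,fx=3,fy=3))
s=readout.sense(); print(s["clock"],s["eef_pos"],s["contact_force"],st(s["eef_pos"]))
E
```

```text
13.4167 [609.91968059 -62.81059973  38.78084852] [-0.88910593 -0.05181208  0.59292918] [64.3 68.2]
```

View pics/s10.png

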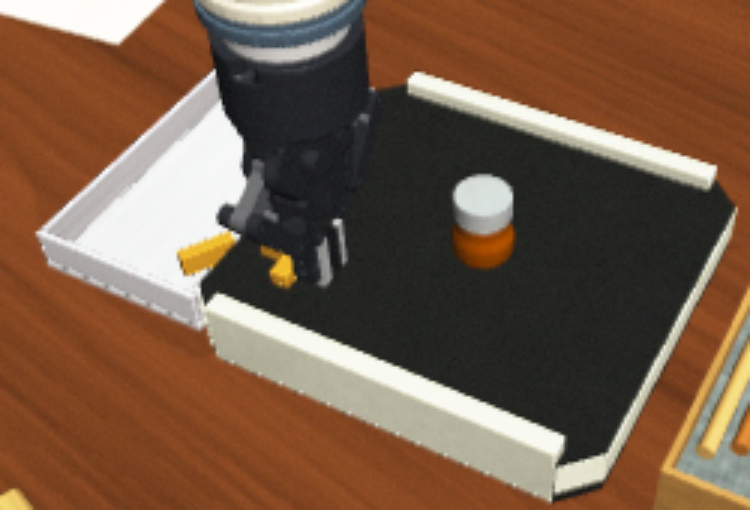

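The angle piece is ahead of the fingers near the edge at (280,265), and the pot stands unmoved. I'll make the final push over the edge, then rise.

>>> play_rows:
  rows:
    - [231,[-0.5,0,0],[0,0,0]]
    - [231,[-1.3,0,0],[0,0,0]]
    - [231,[-2.1,0,0],[0,0,0]]
    - [231,[-2.9,0,0],[0,0,0]]
    - [231,[-3.7,0,0],[0,0,0]]
    - [231,[-4.5,0,0],[0,0,0]]
    - [231,[-5.3,0,0],[0,0,0]]
    - [231,[-6.1,0,0],[0,0,0]]
    - [231,[-6.9,0,0],[0,0,0]]
    - [231,[-7.7,0,0],[0,0,0]]
    - [231,[-8.4,0,0],[0,0,0]]
    - [231,[-8.8,0,0],[0,0,0]]

```text
clock: 14.42
eef_pos: [628.7, -149.3, 38.8]
tcp_rot: [3.141, 0.0, 1.783]
contact_force: [0.3, -0.0, -0.2]
opening: 0.093
```

```bash
python3 - <<'E'
from h import *
p,d=grab_frame("scene"); cv2.imwrite(f"pics/s11.png",cv2.resize(p[100:270,100:350,::-1],None,fx=3,fy=3))
p,d=grab_frame("wrist"); cv2.imwrite(f"pics/w11.png",p[:,:,::-1])
s=readout.sense(); print(s["clock"],s["eef_pos"],s["contact_force"],st(s["eef_pos"]))
E
```

```text
14.5167 [ 628.57977012 -148.99399617   38.79370644] [-0.42379783 -0.21472877 -0.75303392] [ 64.1 156.4]
```

View pics/s11.png

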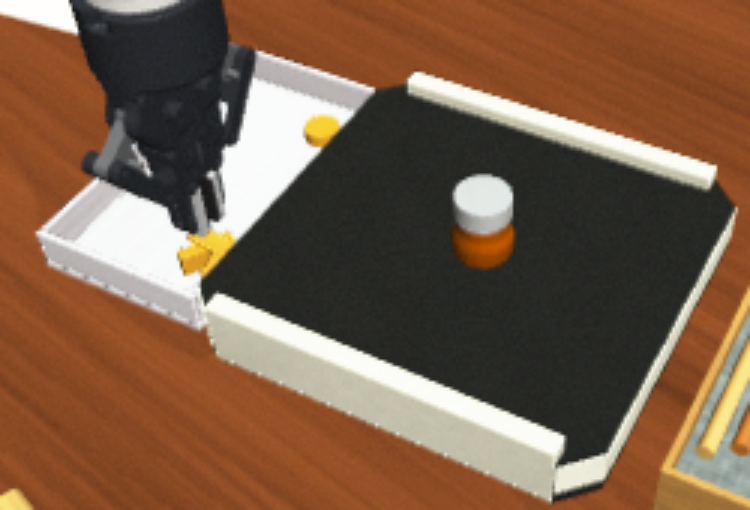

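View pics/w11.png

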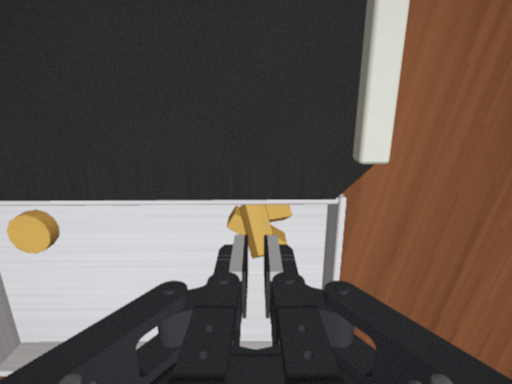

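The angle piece has dropped into the tray over the strip, around (258,225) in the wrist view. I'll lift away and check the heights.

>>> play_rows:
  rows:
    - [231,[0,0,-1.5],[0,0,0]]
    - [231,[0,0,-4],[0,0,0]]
    - [231,[0,0,-7],[0,0,0]]
    - [231,[0,-0.5,-10],[0,0,0]]
    - [231,[0,-2,-13],[0,0,0]]
    - [231,[0,-5,-15],[0,0,0]]
    - [231,[0,-8,-16],[0,0,0]]
    - [231,[0,-11,-16],[0,0,0]]
    - [231,[0,-14,-16],[0,0,0]]
    - [231,[0,-17,-16],[0,0,0]]
    - [231,[0,-19.5,-16],[0,0,0]]
    - [231,[0,-20,-16],[0,0,0]]

```text
clock: 15.52
eef_pos: [429.0, -190.1, 198.5]
tcp_rot: [-3.139, -0.001, 1.783]
contact_force: [-0.1, 0.3, -1.5]
opening: 0.091
```

```bash
python3 - <<'E'
from h import *
ims={}
for n in ("scene","top"):
    p,d=grab_frame(n); c=calibration(n); f=192/np.tan(np.radians(c["vfov"]/2));T=c["cam_to_world"]
    b=p[100:270,100:350] if n=="scene" else p[120:310,280:420]
    cv2.imwrite(f"pics/{n}12.png",cv2.resize(b[:,:,::-1],None,fx=3 if n=="scene" else 3,fy=3))
    m,l,cs=brass(p)
    for i,s,ce in cs:
        v,u=np.nonzero(l==i); dd=d[v,u]; P=np.stack([(u-c["cx"])/f*dd,(v-c["cy"])/f*dd,dd],-1)@T[:3,:3].T+T[:3,3]
        q=np.array([st(x) for x in P])
        print(n,s,ce.round(),"z",np.percentile(P[:,2],[5,50,95,100]).round(),"s",np.percentile(q[:,0],[2,98]),"t",np.percentile(q[:,1],[2,98]))
s=readout.sense(); print(s["clock"],s["eef_pos"],s["contact_force"])
E
```

```text
scene [152  28  58  21 213] [186.  40.] z [ 0. 14. 19. 20.] s [-513.264 -398.924] t [433.472 557.952]
scene [150  38  33  16  99] [167.  47.] z [-0.  4.  7.  8.] s [-406.256 -380.696] t [458.64 577.82]
scene [202 139  11  10  82] [207. 143.] z [ 7. 14. 16. 16.] s [-79.176 -58.8  ] t [149.296 168.7  ]
scene [159 175  19  17 182] [168. 183.] z [  9.  22.  36. 542.] s [60.834 84.87 ] t [131.906 166.238]
scene [346 185  30  65 280] [361. 217.] z [ 45.  48.  49. 542.] s [-66.51   74.414] t [-193.9   -187.458]
top [319 156  17  18 172] [327. 164.] z [ 17.  25.  38. 885.] s [48.91  79.474] t [138.126 166.158]
top [146 205  16  75 105] [154. 243.] z [45. 47. 50. 51.] s [-68.264  59.872] t [-190.    -187.108]
top [344 230  13  12 130] [350. 236.] z [11. 14. 16. 18.] s [-82.768 -63.116] t [148.474 169.91 ]
15.6167 [ 432.1371461  -190.46062033  199.06896719] [ 0.47758932 -0.07562893 -0.30175619]
```

View pics/scene12.png

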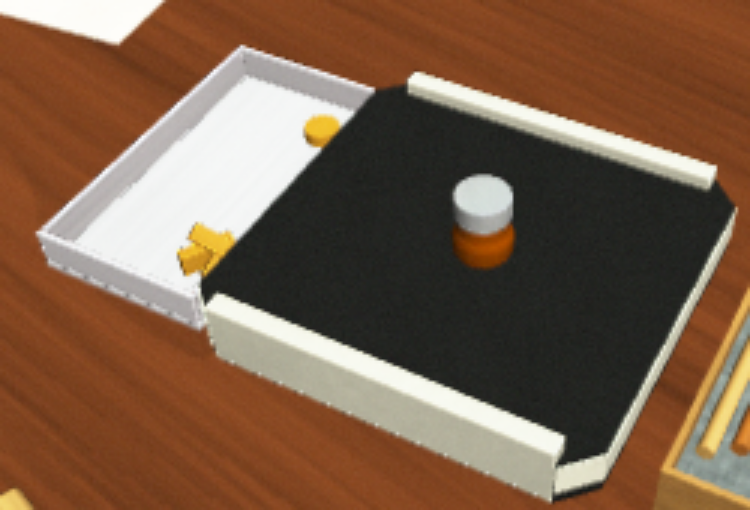

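View pics/top12.png

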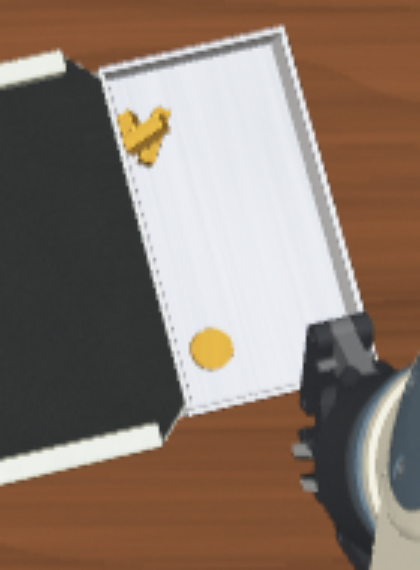

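All three pieces are in the tray's footprint, but the angle piece leans over the strip at (145,130) in the crop. Its top is at about 36 mm, above the rim (30 mm). I'll inspect it closely with the wrist camera and knock it flat if I can.

>>> play_rows:
  rows:
    - [231,[0,0.8,0],[0,0,0]]
    - [231,[0,3,0],[0,0,0]]
    - [231,[-0.5,6,0],[0,0,0]]
    - [231,[-1,9,0.5],[0,0,0]]
    - [231,[-2,12,1.5],[0,0,0]]
    - [231,[-3,15,3],[0,0,0]]
    - [231,[-4,18,5],[0,0,0]]
    - [231,[-4.3,19.5,6.5],[0,0,0]]
    - [231,[-4.5,20,8],[0,0,0]]
    - [231,[-4.5,20,8.5],[0,0,0]]
    - [231,[-4.5,20,8.5],[0,0,0]]

```text
clock: 16.53
eef_pos: [636.7, -191.2, 111.4]
tcp_rot: [-3.138, -0.002, 1.784]
contact_force: [-0.1, 0.8, 0.0]
opening: 0.092
```

```bash
cat > pile.py <<'E'
from h import *
import sys
tag=sys.argv[1]
c=calibration("wrist");p,d=grab_frame("wrist"); cv2.imwrite(f"pics/w{tag}.png",p[:,:,::-1])
s=readout.sense(); print(s["clock"],s["eef_pos"],s["contact_force"],st(s["eef_pos"]))
f=192/np.tan(np.radians(c["vfov"]/2));T=c["cam_to_world"]
hsv=cv2.cvtColor(p,cv2.COLOR_RGB2HSV); m=cv2.inRange(hsv,(12,150,90),(30,255,255))
v,u=np.mgrid[0:384,0:512]; P=np.stack([(u-c["cx"])/f*d,(v-c["cy"])/f*d,d],-1)@T[:3,:3].T+T[:3,3]
S=(P[...,:2]-C)@EX;U=(P[...,:2]-C)@UT
k=(m>0)&(d>0)&(P[...,2]<80)&(U>100)&(S>0)
print("all",k.sum(),"z",np.percentile(P[k][:,2],[1,50,95,99]).round(1),"s",np.percentile(S[k],[1,99]).round(),"t",np.percentile(U[k],[1,99]).round())
b={}
for ss,uu,z in zip(S[k],U[k],P[k][:,2]): b.setdefault((int(ss//5*5),int(uu//5*5)),[]).append(z)
ts=sorted({x[1] for x in b}); print("s\\t",ts)
for si in sorted({x[0] for x in b}): print(si,[round(float(np.median(b[(si,t)]))) if len(b.get((si,t),[]))>3 else '.' for t in ts])
E
python3 pile.py 13
```

```text
16.5833 [ 636.89174235 -191.60866131  112.89912745] [0.34999401 0.37421062 0.811749  ] [ 63.1 199.8]
all 9237 z [-1.9 -0.4  1.1 33.3] s [ 18. 317.] t [102. 379.]
s\t [100, 105, 110, 115, 120, 125, 130, 135, 140, 145, 150, 155, 160, 165, 170, 175, 180, 185, 190, 195, 200, 205, 210, 215, 220, 225, 230, 235, 240, 245, 250, 255, 260, 265, 270, 275, 280, 285, 290, 295, 300, 305, 310, 315, 320, 325, 330, 335, 340, 345, 350, 355, 360, 365, 370, 375, 380, 385, 390, 395, 400, 405]
0 ['.', '.', '.', '.', '.', '.', '.', '.', '.', '.', '.', '.', '.', '.', '.', '.', '.', '.', '.', '.', '.', '.', '.', '.', '.', '.', '.', '.', '.', '.', '.', '.', '.', 0, '.', 0, '.', '.', 0, '.', '.', '.', '.', '.', '.', '.', '.', '.', '.', '.', '.', '.', '.', '.', '.', '.', '.', '.', '.', '.', '.', '.']
5 ['.', '.', '.', '.', '.', '.', '.', '.', '.', '.', '.', '.', '.', '.', '.', '.', '.', '.', '.', '.', '.', '.', '.', '.', '.', '.', '.', '.', '.', '.', '.', '.', '.', '.', -1, -1, -1, 0, '.', '.', '.', '.', '.', '.', '.', '.', '.', '.', '.', '.', '.', '.', '.', '.', '.', '.', '.', '.', '.', '.', '.', '.']
10 ['.',
[... 15599 characters left out ...]
, '.', '.', '.', '.', '.', '.', '.', '.', '.', '.', '.', 0, '.', '.', '.']
325 ['.', '.', '.', '.', '.', '.', '.', '.', '.', '.', '.', '.', '.', '.', '.', '.', '.', '.', '.', '.', '.', '.', '.', '.', '.', '.', '.', '.', '.', '.', '.', '.', '.', '.', '.', '.', '.', '.', '.', '.', '.', '.', '.', '.', '.', '.', '.', '.', '.', '.', '.', '.', '.', '.', -2, '.', 0, '.', '.', -1, '.', '.']
330 ['.', '.', '.', '.', '.', '.', '.', '.', '.', '.', '.', '.', '.', '.', '.', '.', '.', '.', '.', '.', '.', '.', '.', '.', '.', '.', '.', '.', '.', '.', '.', '.', '.', '.', '.', '.', '.', '.', '.', '.', '.', '.', '.', '.', '.', '.', '.', '.', '.', '.', '.', '.', '.', '.', '.', '.', '.', '.', '.', '.', '.', '.']
```

View pics/w13.png

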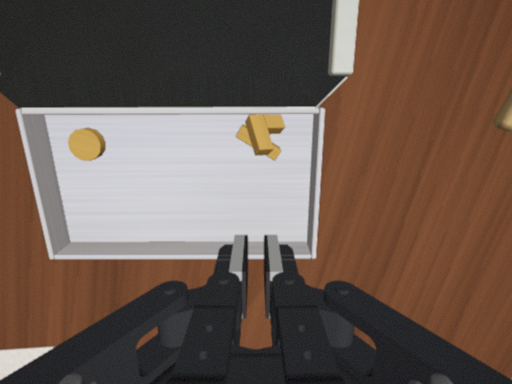

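The wrist view shows the strip on its side at (258,142), with the angle piece lying across it. Its long leg's free end is up at z≈36, and its estimated centre of mass is at z≈22, so it's inside the tray but tilted. There's plenty of time, so I'll nudge the raised leg sideways inside the tray, with the tip at z≈24 (above the strip), so that it drops off the strip.

>>> play_rows:
  rows:
    - [231,[0.6,-0.5,0],[0,0,0]]
    - [231,[1.8,-1.5,0],[0,0,0]]
    - [231,[3.3,-2.7,0],[0,0,0]]
    - [231,[4.3,-3.4,0.5],[0,0,0]]
    - [231,[4.5,-3.5,2],[0,0,0]]
    - [231,[4.5,-3.5,4],[0,0,0]]
    - [231,[4.5,-3.5,6],[0,0,0]]
    - [231,[4.5,-3.5,7.7],[0,0,0]]
    - [231,[4.5,-3.5,8.5],[0,0,0]]
    - [231,[4.5,-3.5,8.8],[0,0,0]]
    - [231,[4.5,-3.5,8.8],[0,0,0]]

```text
clock: 17.5
eef_pos: [593.9, -155.6, 26.4]
tcp_rot: [3.141, 0.0, 1.784]
contact_force: [-0.1, -0.5, -0.0]
opening: 0.092
```

```bash
python3 - <<'E'
from h import *
p,d=grab_frame("scene"); cv2.imwrite(f"pics/s14.png",cv2.resize(p[100:220,100:300,::-1],None,fx=4,fy=4))
s=readout.sense(); print(s["clock"],s["eef_pos"],s["contact_force"],st(s["eef_pos"]))
E
```

```text
17.55 [ 594.44192388 -155.75297042   26.87156156] [-0.09709545 -0.78336301  0.17071265] [ 29.3 155.7]
```

View pics/s14.png

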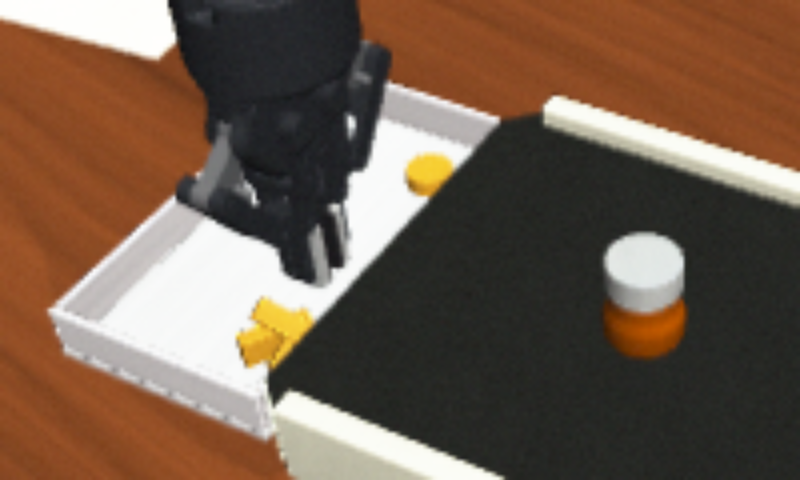

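The fingers are in the tray at (310,265), beside the pile at (275,330). Next I push gently in +s.

>>> play_rows:
  rows:
    - [231,[0,0.3,0.1],[0,0,0]]
    - [231,[0,0.7,0.2],[0,0,0]]
    - [231,[0,1.1,0.2],[0,0,0]]
    - [231,[0,1.5,0.2],[0,0,0]]
    - [231,[0,1.9,0.2],[0,0,0]]
    - [231,[0,2.2,0.2],[0,0,0]]
    - [231,[0,2.5,0.2],[0,0,0]]
    - [231,[0,2.6,0.2],[0,0,0]]

```text
clock: 18.22
eef_pos: [620.1, -151.3, 24.9]
tcp_rot: [-3.141, 0.002, 1.784]
contact_force: [-6.1, -7.1, 12.5]
opening: 0.096
```

```bash
python3 - <<'E'
from h import *
p,d=grab_frame("scene"); cv2.imwrite(f"pics/s15.png",cv2.resize(p[100:220,100:300,::-1],None,fx=4,fy=4))
p,d=grab_frame("wrist"); cv2.imwrite(f"pics/w15.png",p[:,:,::-1])
s=readout.sense(); print(s["clock"],s["eef_pos"],s["contact_force"],st(s["eef_pos"]))
E
```

```text
18.3167 [ 619.85867258 -151.29249566   24.82229844] [-5.39714332 -6.84056086 10.54982074] [ 55.1 156.8]
```

View pics/s15.png

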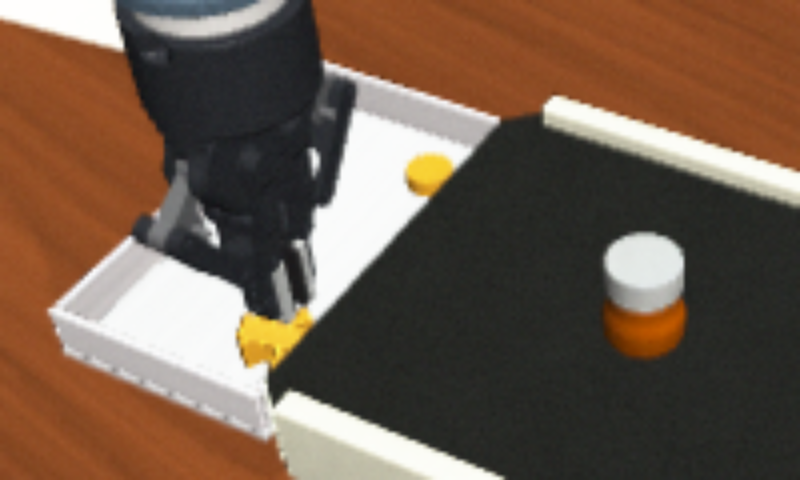

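View pics/w15.png

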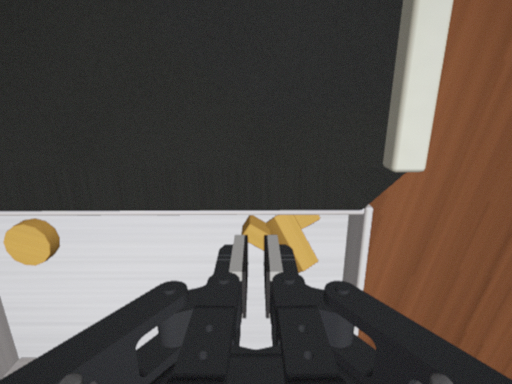

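There is about 15 N of contact force, mostly upward, so the fingers have caught on the leaning leg. I'll lift off and look.

>>> play_rows:
  rows:
    - [231,[0,-0.2,-0.5],[0,0,0]]
    - [231,[0,-0.4,-1.5],[0,0,0]]
    - [231,[0,-0.4,-3],[0,0,0]]
    - [231,[0,-0.4,-5],[0,0,0]]
    - [231,[-1,0,-7],[0,0,0]]
    - [231,[-3,0.4,-8.5],[0,0,0]]
    - [231,[-4.3,0.8,-9],[0,0,0]]
    - [231,[-4.5,0.8,-9],[0,0,0]]
    - [231,[-4.5,0.8,-9],[0,0,0]]

```text
clock: 19.07
eef_pos: [637.1, -192.7, 114.3]
tcp_rot: [3.141, 0.0, 1.783]
contact_force: [-1.0, 0.6, 0.0]
opening: 0.089
```

```bash
sed -i 's/(S>0)/(S>0)\&(S<110)\&(U<200)\&(P[...,2]>3)/' pile.py; sed -i 's/imwrite(f"pics\/w{tag}.png",p\[:,:,::-1\])/imwrite(f"pics\/w{tag}.png",cv2.resize(p[60:260,150:400,::-1],None,fx=3,fy=3))/' pile.py; python3 pile.py 16
```

```text
19.1167 [ 636.25204339 -191.96579993  113.44219029] [ 0.44457008 -0.1016476  -0.23664798] [ 62.4 200. ]
all 315 z [14.7 27.3 35.7 36.8] s [54. 86.] t [141. 165.]
s\t [135, 140, 145, 150, 155, 160, 165]
45 ['.', '.', '.', '.', '.', '.', '.']
50 ['.', '.', '.', '.', '.', '.', '.']
55 ['.', '.', 17, '.', '.', '.', '.']
60 ['.', 25, 24, 24, 20, '.', '.']
65 ['.', '.', 29, 29, 29, 29, '.']
70 ['.', '.', '.', '.', 33, 35, '.']
75 ['.', '.', 21, '.', '.', 34, 31]
80 ['.', '.', 18, '.', '.', '.', '.']
85 ['.', 17, 17, '.', '.', '.', '.']
```

View pics/w16.png

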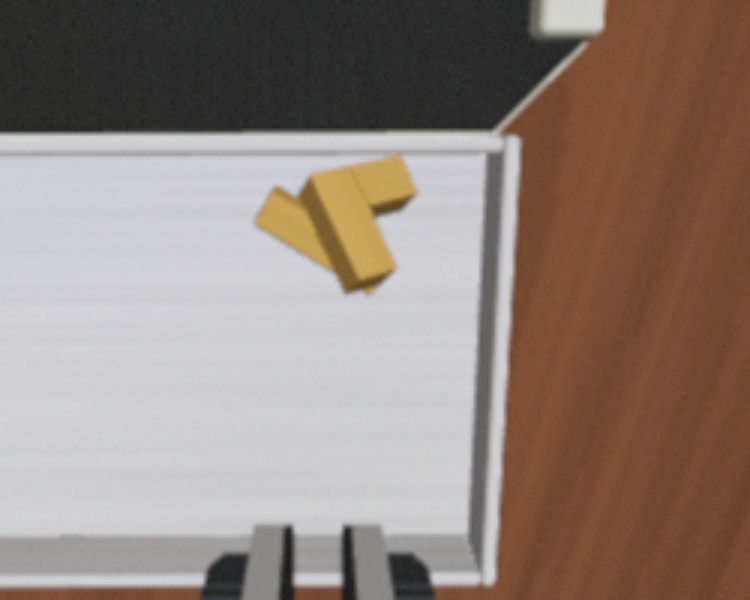

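The pile is now clear of the rim (t≥141), but the long leg still rests on the strip with its end at (375,275) in the crop. I'll make one more gentle nudge, at the leg's free end only, to swing it off the strip's end.

>>> play_rows:
  rows:
    - [231,[0.6,-0.5,0],[0,0,0]]
    - [231,[1.8,-1.4,0],[0,0,0]]
    - [231,[2.8,-2.3,0.5],[0,0,0]]
    - [231,[3.2,-2.7,2],[0,0,0]]
    - [231,[3.2,-2.7,4],[0,0,0]]
    - [231,[3.2,-2.7,6],[0,0,0]]
    - [231,[3.2,-2.7,7.7],[0,0,0]]
    - [231,[3.2,-2.7,8.6],[0,0,0]]
    - [231,[3.2,-2.7,9],[0,0,0]]
    - [231,[3.2,-2.7,9],[0,0,0]]

```text
clock: 19.95
eef_pos: [602.6, -166.0, 22.8]
tcp_rot: [-3.14, -0.001, 1.784]
contact_force: [-0.7, -0.2, 0.2]
opening: 0.094
```

```bash
python3 - <<'E'
from h import *
s=readout.sense(); print(s["clock"],s["eef_pos"],s["contact_force"],st(s["eef_pos"]))
E
```

```text
19.95 [ 602.64546655 -166.03923221   22.75962534] [-0.70453111 -0.17205736  0.19204474] [ 35.1 167.5]
```

>>> play_rows:
  rows:
    - [231,[0,0.3,0],[0,0,0]]
    - [231,[0,0.7,0],[0,0,0]]
    - [231,[0,1.1,0],[0,0,0]]
    - [231,[0,1.5,0],[0,0,0]]
    - [231,[0,1.9,0],[0,0,0]]
    - [231,[0,2.2,0],[0,0,0]]
    - [231,[0,2.5,0],[0,0,0]]
    - [231,[0,2.8,0],[0,0,0]]
    - [231,[0,3.1,0],[0,0,0]]
    - [231,[0,3.1,0],[0,0,0]]

```text
clock: 20.78
eef_pos: [635.3, -161.1, 24.3]
tcp_rot: [3.14, 0.002, 1.784]
contact_force: [-0.3, -5.0, 3.5]
opening: 0.093
```

```bash
python3 pile.py 17
```

```text
20.8333 [ 635.02127941 -161.07720531   24.28078767] [-0.03306646 -4.96287585  4.09416105] [ 67.8 169.6]
all 827 z [ 8.1 26.5 31.  31.8] s [52. 91.] t [139. 167.]
s\t [135, 140, 145, 150, 155, 160, 165]
45 ['.', '.', '.', '.', '.', '.', '.']
50 ['.', 15, 19, '.', '.', '.', '.']
55 ['.', 14, 14, '.', '.', '.', '.']
60 ['.', '.', 14, '.', '.', '.', '.']
65 ['.', '.', 14, 13, '.', '.', '.']
70 ['.', 28, 27, 26, '.', 19, '.']
75 [19, 23, 30, 28, 27, '.', '.']
80 [19, '.', '.', 30, 29, 28, '.']
85 ['.', '.', '.', '.', 31, 30, 29]
90 ['.', '.', '.', '.', '.', 32, 30]
```

View pics/w17.png

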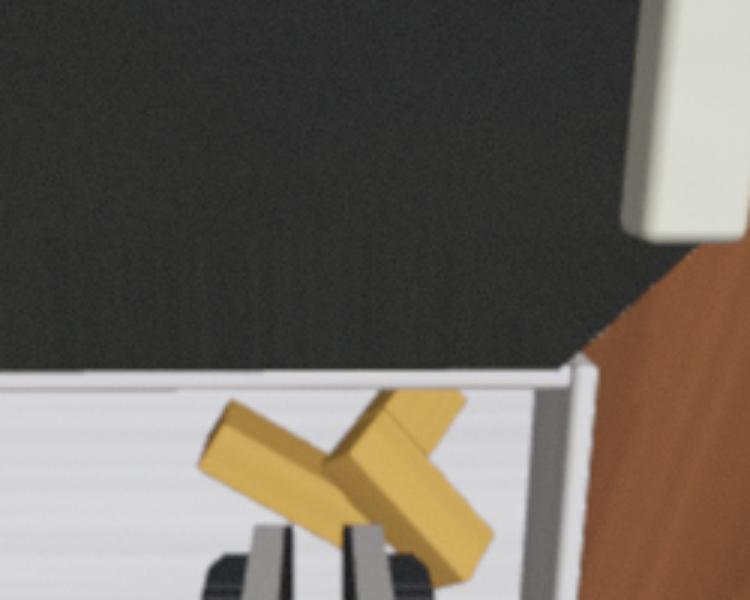

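The strip now lies flat (z≈14). The angle piece is lower and sliding off it, so I'll push a little further.

>>> play_rows:
  rows:
    - [231,[0,0.3,0.1],[0,0,0]]
    - [231,[0,0.6,0.2],[0,0,0]]
    - [231,[0,0.9,0.3],[0,0,0]]
    - [231,[0,1.1,0.4],[0,0,0]]
    - [231,[0,1.1,0.4],[0,0,0]]

```text
clock: 21.25
eef_pos: [647.3, -160.9, 22.0]
tcp_rot: [3.138, 0.005, 1.784]
contact_force: [-1.5, -13.6, 12.4]
opening: 0.095
```

```bash
python3 pile.py 18
```

```text
21.3 [ 647.19690756 -160.88593638   21.98826101] [ -0.56154385 -13.88307931  12.02087092] [ 79.7 172. ]
all 1013 z [ 7.9 21.1 29.4 30.7] s [ 54. 104.] t [139. 166.]
s\t [135, 140, 145, 150, 155, 160, 165]
50 ['.', 13, '.', '.', '.', '.', '.']
55 ['.', 13, 13, '.', '.', '.', '.']
60 ['.', '.', 14, '.', '.', '.', '.']
65 ['.', '.', 13, 13, '.', '.', '.']
70 ['.', '.', '.', 14, 12, '.', '.']
75 ['.', '.', '.', 26, 14, '.', '.']
80 [16, 19, 25, 29, 27, '.', '.']
85 [18, 22, '.', 29, 27, '.', '.']
90 ['.', '.', '.', '.', 28, 25, '.']
95 ['.', '.', '.', '.', 28, 25, 23]
100 ['.', '.', '.', '.', '.', 26, 23]
105 ['.', '.', '.', '.', '.', '.', '.']
```

View pics/w18.png

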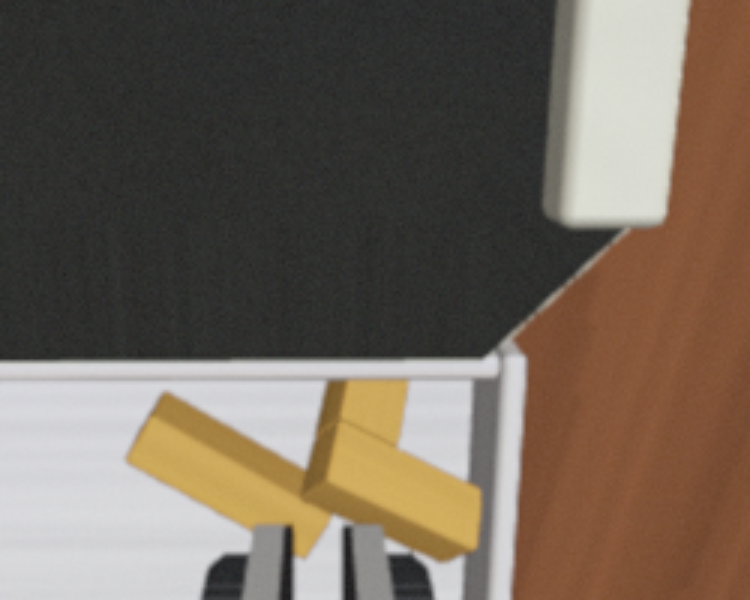

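The leg is now low, with its top at 30 mm or less, and nearly off the strip. I'll back off, lift and look.

>>> play_rows:
  rows:
    - [231,[-0.1,-0.3,-0.2],[0,0,0]]
    - [231,[-0.2,-0.6,-0.8],[0,0,0]]
    - [231,[-0.3,-0.7,-2],[0,0,0]]
    - [231,[-0.5,-0.8,-4],[0,0,0]]
    - [231,[-1,-1,-6.5],[0,0,0]]
    - [231,[-2,-1.4,-8.5],[0,0,0]]
    - [231,[-2.8,-1.7,-9.2],[0,0,0]]
    - [231,[-3,-1.7,-9.2],[0,0,0]]
    - [231,[-3,-1.7,-9.2],[0,0,0]]

```text
clock: 22.05
eef_pos: [634.4, -191.2, 111.7]
tcp_rot: [3.141, -0.0, 1.783]
contact_force: [-0.6, -0.8, -0.2]
opening: 0.094
```

```bash
python3 pile.py 19
```

```text
22.1 [ 633.84708802 -190.67464024  110.78188912] [ 0.49967256 -0.30072434 -0.19057283] [ 60.3 198.3]
all 644 z [13.4 22.3 29.5 31.5] s [70. 99.] t [139. 176.]
s\t [135, 140, 145, 150, 155, 160, 165, 170, 175]
50 ['.', '.', '.', '.', '.', '.', '.', '.', '.']
55 ['.', '.', '.', '.', '.', '.', '.', '.', '.']
65 ['.', '.', '.', 19, '.', '.', '.', '.', '.']
70 ['.', '.', '.', '.', '.', '.', '.', '.', '.']
75 ['.', '.', '.', '.', 22, '.', '.', '.', '.']
80 ['.', '.', '.', 27, 28, 25, '.', '.', '.']
85 ['.', 17, 22, 28, 30, 27, 22, 17, '.']
90 [14, 18, 22, 23, 25, 24, 23, 19, 16]
95 ['.', 17, 17, 19, '.', 19, 16, 17, 17]
```

View pics/w19.png

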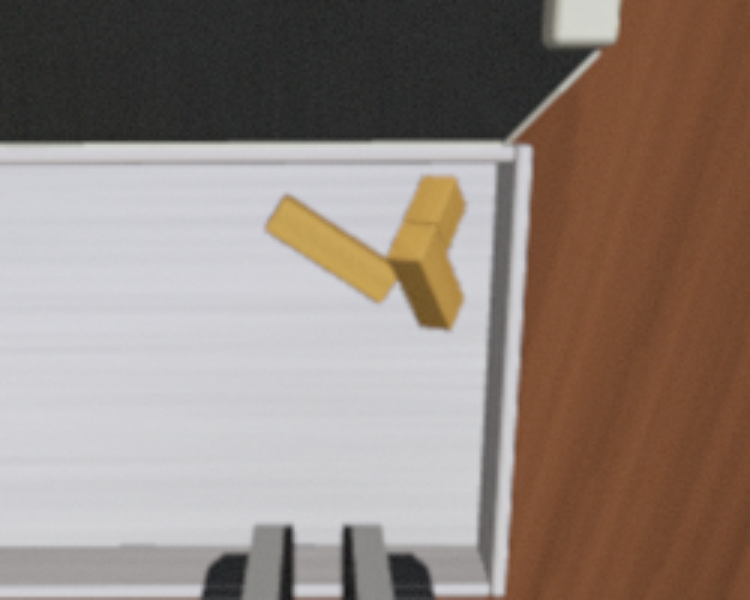

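The strip lies flat at (330,250) in the crop. The angle piece is off it, leaning on its two legs inside the tray at (430,250), with its top at about the rim (30 mm). I'll retreat clear and take the last check.

>>> play_rows:
  rows:
    - [231,[0,-0.5,-1],[0,0,0]]
    - [231,[0,-2,-3],[0,0,0]]
    - [231,[0,-5,-5],[0,0,0]]
    - [231,[0,-8,-7],[0,0,0]]
    - [231,[0,-11,-8],[0,0,0]]
    - [231,[0,-14,-8],[0,0,0]]
    - [231,[-1,-17,-8],[0,0,0]]
    - [231,[-2,-20,-8],[0,0,0]]
    - [231,[-3,-22,-8],[0,0,0]]
    - [231,[-3,-22.5,-8],[0,0,0]]
    - [231,[-3,-22.5,-8],[0,0,0]]
    - [231,[-3,-22.5,-8],[0,0,0]]

```text
clock: 23.1
eef_pos: [421.2, -267.3, 191.6]
tcp_rot: [3.142, -0.001, 1.783]
contact_force: [-0.1, 0.4, -0.5]
opening: 0.092
```

```bash
python3 - <<'E'
from h import *
for n in ("scene","top"):
    p,d=grab_frame(n); c=calibration(n); f=192/np.tan(np.radians(c["vfov"]/2));T=c["cam_to_world"]
    b=p[100:270,100:350] if n=="scene" else p[120:310,160:420]
    cv2.imwrite(f"pics/{n}20.png",cv2.resize(b[:,:,::-1],None,fx=3,fy=3))
    m,l,cs=brass(p)
    for i,s,ce in cs:
        v,u=np.nonzero(l==i); dd=d[v,u]; P=np.stack([(u-c["cx"])/f*dd,(v-c["cy"])/f*dd,dd],-1)@T[:3,:3].T+T[:3,3]
        P=P[(P[:,2]<100)]; q=np.array([st(x) for x in P])
        print(n,ce.round(),"z",np.percentile(P[:,2],[5,50,95]).round(),"s",np.percentile(q[:,0],[2,98]).round(),"t",np.percentile(q[:,1],[2,98]).round())
    if n=="top":
        k=((p[190:235,230:280].min(2))>170).astype('uint8'); v,u=np.nonzero(k); print("pot cap px",u.mean()+230,v.mean()+190, st(rays(c,(u.mean()+230,v.mean()+190),81)[0]))
s=readout.sense(); print(s["clock"],s["eef_pos"],s["contact_force"])
E
```

```text
scene [190.  38.] z [ 0. 14. 19.] s [-534. -399.] t [428. 558.]
scene [167.  46.] z [-0.  4.  8.] s [-406. -381.] t [458. 576.]
scene [207. 143.] z [ 8. 14. 16.] s [-80. -59.] t [149. 169.]
scene [164. 187.] z [ 9. 20. 29.] s [54. 98.] t [145. 173.]
scene [361. 217.] z [45. 47. 49.] s [-67.  74.] t [-194. -188.]
top [329. 157.] z [15. 20. 29.] s [50. 95.] t [143. 174.]
top [153. 240.] z [45. 47. 49.] s [-68.  69.] t [-190. -187.]
top [350. 236.] z [11. 14. 16.] s [-83. -63.] t [148. 170.]
pot cap px 253.21959459459458 212.76013513513513 [ 1.3 -6.5]
23.2 [ 421.8470716 -267.2136937  191.674052 ] [ 0.11970358  0.38581905 -0.14094294]
```

View pics/scene20.png

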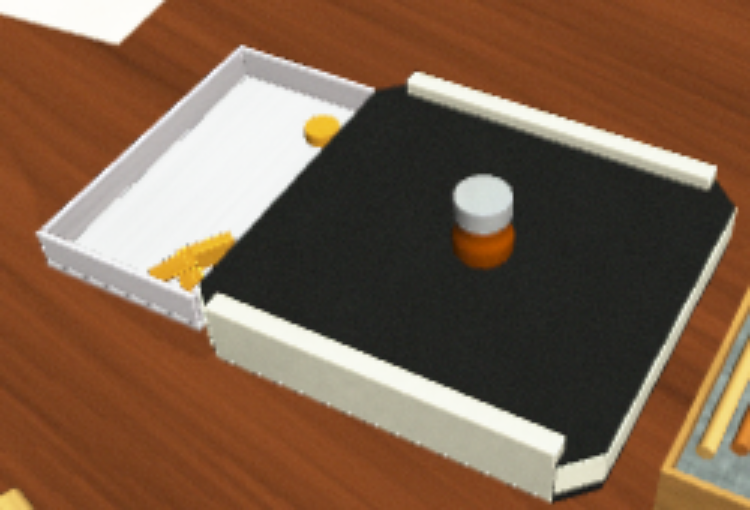

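View pics/top20.png

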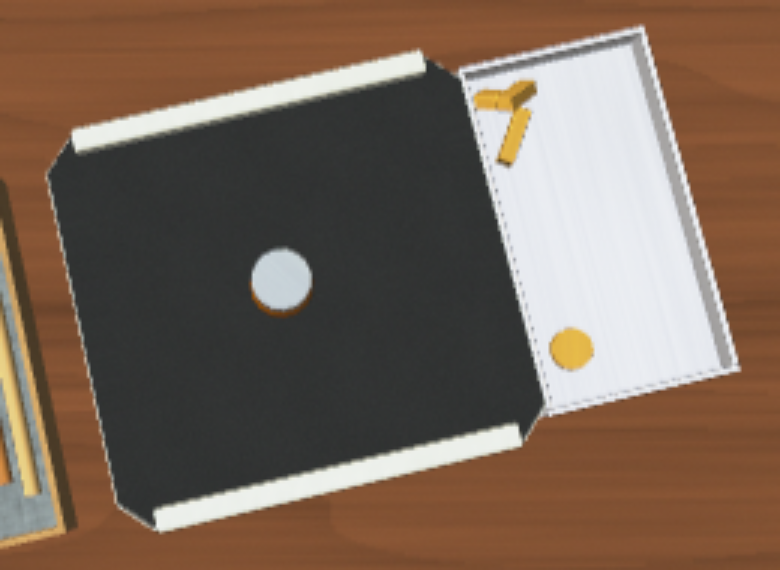

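The board is clear except for the pot, which stands at (282,280) in the crop. All three offcuts lie within the tray and no higher than about its rim. The arm is clear, so I'm handing in.

```bash
python3 -c "
from rig import r
print(r.sign_off())"
```

```text
the job is handed in; nothing more can be done
None
```

All three brass offcuts are in the tray, and the wax pot still stands on the board. I swept the strip, then the disc, then the angle piece over the open edge with the nearly closed fingers, only pushing, and handed in at about 23 s.

- **Extra nudge in the tray:** The angle piece first landed across the strip, about 6 mm above the rim. I pushed it sideways inside the tray with the fingertips until it slid off. That took two tries, with contact forces up to about 18 N.
- **Strip and disc:** On the last check the disc lies flat (top at z≈14 mm). The strip measured flat (also ≈14 mm) in the wrist view before the last retreat.
- **Angle piece:** It is not lying flat. It leans on its two legs beside the strip, fully inside the walls, with its top at about rim height (29–31 mm measured, rim 30 mm).
- **Pot and pencil box:** The pot's measured position matches the start to within 0.5 mm, inside the 2 mm camera accuracy. I never went near the pencil box.

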